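Reload the drill feeder with two hardwood blanks

ROBOT

A 7-joint arm with a two-finger parallel gripper is mounted at the origin on the work surface. World frame = base frame: x ahead of the robot, y to its left, z up, the work surface at z = 0. Lengths are in m, angles in degrees, forces in N, time in s.
With the tool pointing down it reaches from about 0.35 to 0.9 m from the base axis. Payload 19.9 kg.
Tool frame: the origin (TCP) lies at the very end of the fingers, on their centre line; the grasp point (between the pads) lies 19 mm behind it; z points along the fingers, y is the line along which they close (so a half turn about z gives the same grasp; the last joint's range is limited). The gripper opens to 94 mm and grips with 3 to 60 N. Pads are 16 mm wide; open, the fingers measure 119 mm over their backs; the gripper's body (75 mm by 177 mm) begins 78 mm behind the grasp point.
Start: joints at [69.528, 23.915, -0.59, 92.452, 0.269, 63.638, -3.037], TCP at [0.194, -0.594, 0.205] pointing down, gripper open.
Joint ranges: [-161.28, 161.28], [-22.2, 115.67], [-73.04, 71.86], [3.21, 147.25], [-68.34, 248.33], [10.77, 114.83], [-161.83, 161.83]. Speed limits (degrees/s): [108.29, 108.29, 136.94, 136.94, 172.46, 172.46, 172.46].

INTERFACE

Orientations are given as [roll, pitch, yaw] about the fixed x, y, z axes, in that order (R = Rz(yaw) Ry(pitch) Rx(roll)).
In Python, from station import status, eyes, workorder gives the robot as it stands.
- The arm moves only by the tool servo_tool, never from a script. Its argument "motion" is a list of rows, each an object with "gripper": the finger opening in m, from 0 to 0.094; "xyz": the shift along the tool's x, y, z in m, a list of three; "yaw": the turn about the tool's z in degrees. In form: [{"gripper": gripper, "xyz": [dx, dy, dz], "yaw": yaw}, ...]. A call has 1 to 20 rows; each row shifts and turns the commanded pose from where the row before left it, along the tool's axes as they then stand; what a row does not reach is not made up. A row lasts 1/8 s, in which the tool goes at most 62.5 mm and 10.7 degrees, less where a joint would pass 70% of its speed; a pose out of reach is approached as far as the arm can. A call with a gripper value outside its range is refused whole. The fingers move at their own pace and stop on an object; the grip force is fixed at half the most. Time passes only in rows, so rows that do not move let the fingers close. It gives the time, the measured TCP pose, the force, the opening and the grip force at its end, in the units of the state.
- status.state(): the state, without advancing time (a new reading comes with each control period).
- eyes.capture(name): name is "scene" or "side" or "wrist"; returns a dict with "image" (420x560x3 uint8, red, green, blue), "intrinsics" (3x3 intrinsics, pixels), "world_to_cam" (4x4, takes a point from world to camera coordinates); the wrist camera has in their place "hand_eye" (4x4, takes a point from camera to tool coordinates, whose origin is the TCP and whose axes are the flange's). Camera axes: x right, y up, looking along -z (the intrinsics and any distortion apply to the point x, -y, -z); pixel columns grow to the right and rows downward; lengths in m; the calibration is good to about 2 mm. The wrist camera is an equidistant fisheye: a pixel r from the principal point sees the ray r / f radians off the axis. A picture is of the moment at which its call begins: read the wrist's pose just before it. There is no depth.
- workorder.sign_off(): hands the job in; it is judged then, once.
Trained networks look in the newest picture that a camera, given by its name, has taken for a name from the list of things; names that differ only in an ending like _2 or _b are one class to them, and where a whole thing is asked for, a point or a joint stands for the part that bears it (a point fixed in the world has none). Each returns a list of dicts, best first, with "confidence" (0 to 1); they miss things now and then, are a little off and sometimes report something else, mostly with a low value. They report only what shows in the picture. A call takes as long as a camera call. They do not tell look-alikes from the thing itself.
- eyes.search_frame(camera, target): "xyz" ([x, y, z] in m, in the coordinates of the camera as it stood for that picture, good to about 4 mm: the middle of the surface that is visible of it).
- eyes.pinpoint(camera, target): "xyz" ([x, y, z] in m, in the coordinates of the camera as it stood for that picture, good to about 4 mm: a listed point, or the origin of a listed thing).
The state is a dict: "time": time; "joints": joint angles; "dq": joint speeds; "joint_torque": joint torques, N m; "ee_pos": TCP position; "tool_rot": TCP orientation; "contact_force": force on the tool from outside, world axes, zero at the start; "moment": the same for the moment, N m; "width": opening from 0.0 (shut) to 1.0 (fully open); "grip_force": force on a finger pad.
Only numpy, scipy, OpenCV 4.12 (cv2) and the standard library are available. Lean on these libraries where they do the work, as an engineer would, in place of code of your own. Each camera call takes 0.05 s, during which the arm holds its last target. There are 200 camera calls.

TASK

Reload the spring feeder: draw its red-handled follower back until the catch clicks in and holds it by itself, then stand the dark wooden blank and behind it the light one lengthways on the floor of the open track, the dark one nearer the red keeper at the front stop. Then press the yellow pad to trip the catch, so that the follower closes and pushes both blanks tight together up against the front stop. Leave the other things on the bench where they are.

Things in the scene. Friction and masses are not known exactly. Their poses are not given: they have to be found in the camera images.
- feeder: Fixed spring feeder: plywood base 335 x 104 x 12 mm carrying an aluminium U-channel, the track. Origin on the bench under the track's centre line, 125 mm behind the front stop's face. x: along the track from front stop to rear, the way the follower is pulled back; z up. Track floor at z = 20 mm, inner width 38 mm, side walls 3 mm thick to z = 31 mm, then lips flared outward to 44 mm inside at z = 36 mm.
- keeper (a point): Centre of the top face of the red keeper, a fixed bridge over the first 30 mm of track behind the front stop's face: 30 mm along the track, 62 across, 6 thick, top 75 mm above the bench; this point is 15 mm behind the stop's face. Blanks go in behind it and the follower slides them under it. Two blanks fit between it and the caught follower with 25 to 40 mm to spare in all.
- follower (a joint): Travel of the sprung follower, m: 0 fully forward (pushing face 70 mm behind the front stop's face), grows as it is pulled back. Spring 3.2 N at 0, plus 0.4 N per 10 mm; damped, 40 N per m/s. The catch takes it near 0.118, up to 10 mm sooner or later (adjustable), 4 mm before a firm stop: pull slowly until the force jumps, then let go. 0.054 when closed on both blanks.
- follower_grip (a point): Middle of the follower's red handle, an upright paddle 12 mm thick along the track and 30 mm wide; its top is 13 mm above this point, 98 mm above the bench; the black follower block (34 x 34 mm) begins 25 mm below it. This point is 17 mm behind the pushing face. Axes as the feeder's. A 12 mm steel pin sticks out of the block on the -y side, for the catch.
- catch (a joint): Angle of the rocking steel catch beside the track, rad: 0 at rest (its spring returns it there), grows as its yellow pad is pressed down; the caught follower is let go between 0.15 and 0.33; end of travel 0.37.
- catch_pad (a point): Centre of the top face of the catch's yellow pad, 28 x 30 mm, 64 mm above the bench, on the -y side of the track near its rear, 34 mm off its centre line, 72 mm behind the handle of the caught follower. Press it straight down some 16 mm (3 to 12 N) to trip the catch. Axes as the feeder's when at rest.
- dark_center (a point): Centre of the dark hardwood blank, a block 62 mm long (x) x 34 mm wide (y) x 45 mm tall (z), 60 to 110 g, standing on the bench.
- light_center (a point): Centre of the light hardwood blank, the same size: 62 (x) x 34 (y) x 45 mm (z).
- glue: Bystander: yellow glue bottle, 56 mm diameter, 150 mm tall. Origin at its foot.
- tape: Bystander: yellow tape measure 70 x 36 x 62 mm. Origin at its foot.
- screws: Bystander: jar of 72 mm diameter, 85 mm tall. Origin at its foot.
- sander: Bystander: cork sanding block 110 x 65 x 30 mm. Origin at its foot.
Mind the look-alikes: they are no part of the job. There is more than one size of the part that bears dark_center; the job needs the smaller. Of the things that look like the part that bears light_center, take the one that is farthest from the robot's base at the start.

How it is judged (in metres and radians):
On the way, in this order (a step that is already met when the one before it is completed fails the run):
1. the follower is held back by its catch, not by the robot (value of joint follower above 0.1 m and velocity of joint follower between -0.01 and 0.01 m/s and contact force between the fingers and follower below 0.3 N), for 0.3 s.
2. both blanks stand released on the floor of the open track, the dark one in front (all of step 1 and y of dark_center in the frame of feeder between -0.006 and 0.006 m and z of dark_center in the frame of feeder between 0.0385 and 0.0465 m and angle between the x axis of each of dark_center, light_center and the x axis of feeder, either way round below 0.12 rad and angle between each of dark_center, light_center's own z axis and vertical below 0.1 rad and linear speed of each of dark, light below 0.02 m/s and y of light_center in the frame of feeder between -0.006 and 0.006 m and z of light_center in the frame of feeder between 0.0385 and 0.0465 m and x of dark_center in the frame of feeder between -0.095 and -0.019 m and x of light_center in the frame of feeder between -0.036 and 0.05 m and contact force between the fingers and dark below 0.3 N and contact force between the fingers and light below 0.3 N), for 0.2 s.
At the end, for the whole second after the job is handed in: Both blanks on the track floor (4 mm in height, 6 mm sideways, 6 degrees), dark one against the front stop within 4 mm, light one against it within 5 mm, follower at 0.054 within 5 mm pressing on it with over 2 N, catch below 0.05 rad, all still (y of dark_center in the frame of feeder between -0.006 and 0.006 m and z of dark_center in the frame of feeder between 0.0385 and 0.0465 m and angle between the x axis of each of dark_center, light_center and the x axis of feeder, either way round below 0.12 rad and angle between each of dark_center, light_center's own z axis and vertical below 0.1 rad and linear speed of each of dark, light below 0.02 m/s and y of light_center in the frame of feeder between -0.006 and 0.006 m and z of light_center in the frame of feeder between 0.0385 and 0.0465 m and x of dark_center in the frame of feeder between -0.098 and -0.09 m and x of light_center in the frame of feeder between -0.037 and -0.027 m and value of joint follower between 0.049 and 0.059 m and contact force between follower and light above 2 N and value of joint catch below 0.05 rad); the robot touches nothing.
It fails at once if the glue is shifted by more than 30 mm or tipped over (distance of glue from where it was at the start of the episode above 0.03 m or angle between glue's own z axis and vertical above 0.5 rad).
It fails at once if the tape is shifted by more than 30 mm or tipped over (distance of tape from where it was at the start of the episode above 0.03 m or angle between tape's own z axis and vertical above 0.5 rad).
It fails at once if the screws is shifted by more than 30 mm or tipped over (distance of screws from where it was at the start of the episode above 0.03 m or angle between screws's own z axis and vertical above 0.5 rad).
It fails at once if the sander is shifted by more than 30 mm or tipped over (distance of sander from where it was at the start of the episode above 0.03 m or angle between sander's own z axis and vertical above 0.5 rad).
It also fails if it takes over 72 s, if anything falls off the work surface, if the arm or the gripper's body presses on something with over 40 N, if the wrist force passes 120 N, or if a joint passes its speed limit or range.

## Working session

There is one attempt and no reset: what is moved stays moved. The work goes in short steps, Python scripts to look and compute and a tool call to move; the robot and the scene stay as the last step left them, time stands still between calls to the robot, and variables do not carry over. Pictures are saved under pics/ and viewed, at most 10 in all, crops included, and the job is handed in when it is done.

Besides the shell and the picture viewer there is one more tool, called after "Request:" as a command line: name --argument value ..., lists and objects as JSON in quotes. servo_tool: Moves the arm, as the interface text tells. Its arguments: {"type":"object","properties":{"motion":{"type":"array"}},"required":["motion"]}

```bash
mkdir -p pics
cat > h.py <<'E'
import numpy as np, cv2
from station import status, eyes, workorder
from scipy.spatial.transform import Rotation as R
def tool():
    s=status.state(); T=np.eye(4); r=np.array(s["tool_rot"])
    T[:3,:3]=R.from_euler('xyz',r,degrees=True).as_matrix() if r.size==3 else r; T[:3,3]=s["ee_pos"]; return T
def shot(cam,save=None):
    T=tool(); c=eyes.capture(cam)
    if save: cv2.imwrite(f'pics/{save}.png',c["image"][:,:,::-1])
    M=np.linalg.inv(c["world_to_cam"]) if cam!="wrist" else T@np.array(c["hand_eye"])
    return c,M
def find(cam,M,names,f=None):
    f=f or eyes.pinpoint
    for n in names:
        for d in f(cam,n):
            p=M@np.append(d["xyz"],1)
            print(cam,n,np.round(p[:3],4),round(d["confidence"],2))
E
python3 - <<'E'
from h import *
s=status.state(); print(s)
N=["feeder","keeper","follower_grip","catch_pad","dark_center","light_center","glue","tape","screws","sander"]
for cam in ["scene","side"]:
    c,M=shot(cam,cam+"0"); find(cam,M,N)
a=cv2.imread('pics/scene0.png');b=cv2.imread('pics/side0.png')
E
```

```text
{'time': 0.0, 'joints': array([69.52807462, 23.94762703, -0.59138564, 92.48430486,  0.27158703,
       63.63770715, -3.03612659]), 'dq': array([-0.02440586, -0.02337899, -0.04007984, -0.10310351, -0.01400132,
       -0.16947041,  0.02944622]), 'joint_torque': array([-9.26543435e-04, -8.51235867e+01,  6.37606345e-01, -4.25992656e+01,
       -4.91078245e-02,  1.85157568e-02,  9.63310481e-05]), 'ee_pos': array([ 0.19398627, -0.59374919,  0.20483865]), 'tool_rot': array([-1.79932006e+02,  6.76923363e-03,  1.80971689e+01]), 'contact_force': array([-0.3168431 ,  0.76988916,  0.1514675 ]), 'moment': array([-0.05581957,  0.00119834, -0.00272253]), 'grip_force': 0.0, 'width': 0.9962427441453061}
scene feeder [ 0.5713 -0.0381  0.0024] 0.83
scene keeper [ 0.5558 -0.1492  0.0778] 0.79
scene keeper [0.4122 0.2136 0.0268] 0.72
scene follower_grip [ 0.5707 -0.0784  0.0876] 0.75
scene catch_pad [0.6333 0.1099 0.0654] 0.62
scene dark_center [ 0.4295 -0.1914  0.0228] 0.87
scene dark_center [ 0.308  -0.2281  0.034 ] 0.69
scene light_center [0.4136 0.2141 0.0274] 0.95
scene light_center [0.312  0.1524 0.0235] 0.6
scene glue [ 6.353e-01 -3.151e-01  1.000e-04] 0.7
scene tape [0.589  0.2697 0.0022] 0.57
scene screws [ 0.4369 -0.3929 -0.0012] 0.92
scene sander [0.4359 0.3971 0.0031] 0.75
scene sander [ 0.4399 -0.3943  0.0009] 0.21
side feeder [ 0.5721 -0.0419  0.002 ] 0.98
side keeper [ 0.5532 -0.149   0.0769] 0.88
side keeper [ 0.5662 -0.0695  0.0861] 0.72
side follower_grip [ 0.5682 -0.0695  0.0859] 0.7
side catch_pad [0.6297 0.1141 0.0675] 0.83
side dark_center [ 0.3087 -0.2268  0.0313] 0.95
side dark_center [ 0.4297 -0.1905  0.0251] 0.72
side light_center [0.4094 0.2179 0.0226] 0.81
side light_center [0.3092 0.1495 0.0259] 0.81
side glue [ 0.6325 -0.3099  0.0058] 0.59
side tape [0.5877 0.2698 0.0007] 0.65
side screws [ 0.4394 -0.3914  0.0022] 0.76
side sander [0.4364 0.4056 0.0031] 0.84
```

View pics/scene0.png

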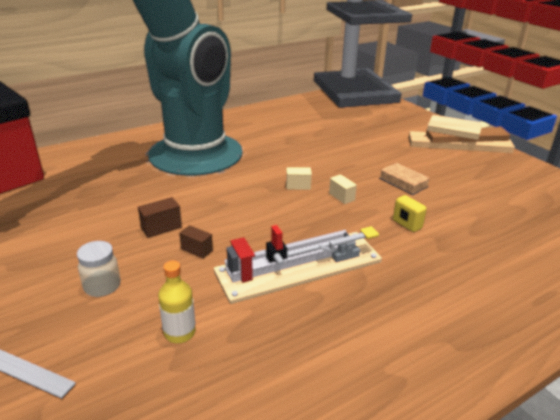

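View pics/side0.png

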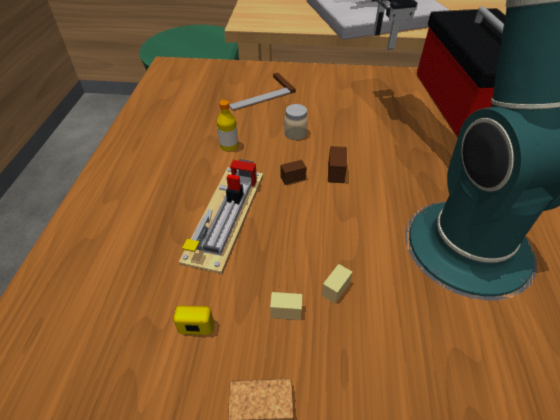

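The scene view shows the feeder at about (300,265) with its keeper at (240,258), the small dark blank at (196,241) and the big one at (160,217). The light blanks are at (343,189) and (299,178). The side view agrees: the target dark blank is at about (0.430,-0.191), and the light one farther from the base is at about (0.411,0.216). I'll move in for a wrist look.

Request:
servo_tool --motion '[{"gripper": 0.094,"xyz": [0.03,-0.025,-0.01],"yaw": 0},{"gripper": 0.094,"xyz": [0.03,-0.025,-0.01],"yaw": 0},{"gripper": 0.094,"xyz": [0.03,-0.025,-0.01],"yaw": 0},{"gripper": 0.094,"xyz": [0.03,-0.025,-0.01],"yaw": 0},{"gripper": 0.094,"xyz": [0.03,-0.025,-0.01],"yaw": 0},{"gripper": 0.08,"xyz": [0.03,-0.025,-0.01],"yaw": 0},{"gripper": 0.06,"xyz": [0.03,-0.025,-0.01],"yaw": 0},{"gripper": 0.05,"xyz": [0.03,-0.025,-0.01],"yaw": 0},{"gripper": 0.05,"xyz": [0.03,-0.025,-0.01],"yaw": 0},{"gripper": 0.05,"xyz": [0.03,-0.025,-0.01],"yaw": 0},{"gripper": 0.05,"xyz": [0.03,-0.025,0],"yaw": 0},{"gripper": 0.05,"xyz": [0.03,-0.025,0],"yaw": 0},{"gripper": 0.05,"xyz": [0.03,-0.025,0],"yaw": 0},{"gripper": 0.05,"xyz": [0.03,-0.025,0],"yaw": 0},{"gripper": 0.05,"xyz": [0.024,-0.0245,0],"yaw": 0},{"gripper": 0.05,"xyz": [0,0,0],"yaw": 9},{"gripper": 0.05,"xyz": [0,0,0],"yaw": 9},{"gripper": 0.05,"xyz": [0,0,0],"yaw": 9},{"gripper": 0.05,"xyz": [0,0,0],"yaw": 0}]'

```text
time: 3.48
ee_pos: [0.4999, -0.1001, 0.3055]
tool_rot: [180.0, -0.0, -8.9]
contact_force: [-0.3, 0.0, -0.3]
width: 0.532
grip_force: 0.0
```

Run:
```python
from h import *
s=status.state(); print(s["time"],s["joints"],s["ee_pos"],s["tool_rot"])
c,M=shot("wrist","w1"); print(c["intrinsics"],np.round(c["hand_eye"],3))
find("wrist",M,["keeper","follower_grip","catch_pad","dark_center","light_center","feeder"])
```

```text
3.475 [ 27.88236896   8.19912324 -22.23447266 100.50057313   3.2554944
  71.92553203 -94.0131304 ] [ 0.49986606 -0.10014367  0.30550445] [ 1.79998995e+02 -4.39594146e-03 -8.85568299e+00]
[[325.1922621    0.         276.44495602]
 [  0.         325.1922621  210.4696198 ]
 [  0.           0.           1.        ]] [[-0.     0.963  0.269  0.079]
 [ 1.     0.    -0.     0.   ]
 [-0.     0.269 -0.963 -0.179]
 [ 0.     0.     0.     1.   ]]
wrist keeper [ 0.5555 -0.1438  0.076 ] 0.63
wrist catch_pad [0.6327 0.1095 0.0661] 0.95
wrist dark_center [ 0.3163 -0.2266  0.0321] 0.95
wrist dark_center [ 0.4294 -0.1912  0.0206] 0.78
wrist light_center [0.4137 0.2152 0.0187] 0.92
wrist feeder [ 0.5734 -0.0409  0.0013] 0.73
```

View pics/w1.png

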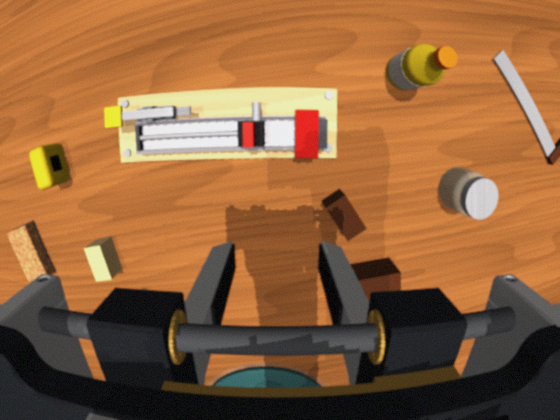

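The wrist picture shows the whole feeder, with the keeper at (307,134), the handle at (248,134) and the pad at (113,117). The small dark blank is at (345,213) and the target light blank at (101,260). I'll take exact poses from colour segmentation.

```bash
cat >> h.py <<'E'
def unproj(c,M,uv,z):
    K=np.array(c["intrinsics"]); uv=np.atleast_2d(uv).astype(float)
    d=(uv-K[:2,2])/K[0,0]; th=np.linalg.norm(d,axis=1); n=d/np.maximum(th,1e-9)[:,None]
    ray=np.c_[np.sin(th)*n[:,0],-np.sin(th)*n[:,1],-np.cos(th)]@M[:3,:3].T
    o=M[:3,3]; return o+ray*((z-o[2])/ray[:,2])[:,None]
def blobs(c,lo,hi,box,amin=20):
    h=cv2.cvtColor(c["image"],cv2.COLOR_RGB2HSV); m=cv2.inRange(h,lo,hi)
    k=np.zeros_like(m); x0,y0,x1,y1=box; k[y0:y1,x0:x1]=m[y0:y1,x0:x1]
    return [q.reshape(-1,2) for q in cv2.findContours(k,cv2.RETR_EXTERNAL,cv2.CHAIN_APPROX_NONE)[0] if cv2.contourArea(q)>amin]
def rect(c,M,q,z):
    p=unproj(c,M,q,z)[:,:2]; r=cv2.minAreaRect((p*1000).astype(np.float32)); return np.round(r[0],1),np.round(r[1],1),round(r[2],1)
E
python3 - <<'E'
from h import *
c,M=shot("wrist")
h=cv2.cvtColor(c["image"],cv2.COLOR_RGB2HSV)
for n,(x,y) in dict(hand=(248,134),keep=(307,134),pad=(113,117),darktop=(350,220),darkside=(335,200),light=(101,262),plate=(230,100),wood=(200,200),lightside=(100,245)).items(): print(n,h[y,x])
def rep(n,qs,z):
    for q in qs: print(n,q.min(0),q.max(0),rect(c,M,q,z))
rep("plate",blobs(c,(15,60,150),(32,160,255),(100,75,350,170),200),.012)
red=lambda b:blobs(c,(0,180,80),(6,255,255),b)
rep("handle",red((230,110,262,160)),.098)
rep("keeper",red((285,95,330,170)),.075)
rep("pad",blobs(c,(22,190,120),(32,255,255),(95,90,125,140)),.064)
rep("dark",blobs(c,(0,0,0),(179,255,75),(318,180,372,245)),.045)
rep("light",blobs(c,(18,30,140),(35,150,255),(75,230,130,290)),.045)
cv2.imwrite('pics/w1c.png',np.hstack([cv2.resize(c["image"][y:y+75,x:x+75,::-1],(400,400),interpolation=2) for x,y in((307,175),(65,220))]))
print(c["image"][190:245:5,320:372:4].max(2))
E
```

```text
hand [  1 198 235]
keep [  1 217 214]
pad [ 30 198 236]
darktop [  9 179  94]
darkside [ 12 222  47]
light [ 30  63 236]
plate [ 28  75 235]
wood [ 13 177 200]
lightside [ 22 105 119]
plate [117  86] [337 162] (array([589.4, -33.7]), array([337.2, 106.7]), 81.5)
handle [242 122] [254 146] (array([569.1, -77.3]), array([14.2, 28.7]), 80.7)
keeper [295 110] [318 158] (array([ 557.1, -147.9]), array([28.5, 61.4]), 80.0)
pad [104 106] [121 127] (array([631.5, 110.5]), array([27.8, 30.1]), 83.8)
dark [328 207] [343 230] (array([ 432.4, -181.1]), array([35.7, 17.7]), 24.4)
dark [323 190] [343 207] (array([ 461.8, -174.2]), array([12.2, 31.8]), 26.0)
light [ 84 244] [111 281] (array([412.6, 215.9]), array([65.5, 37.1]), 1.0)
[[182 182 181 181 124  92 176 173 172 170 178 172 173]
 [169 174 141  44  36  39  89 174 176 177 176 183 184]
 [166  45  39  34  58  93  93 138 178 176 170 171 168]
 [154  59  55  92  91  96  87  93 150 171 171 174 180]
 [130 110  82  70  59  68  96  94  89 164 168 173 168]
 [116 113 113  59  56  60  93  88  91  97 179 183 176]
 [103 104 101 100  55  55  84  91  92  89 112 183 177]
 [115 114 111 111 101  57  94  90  89  89  91 149 194]
 [122 119 118 122 128  91  91  87  89  92  91 143 190]
 [130 111 109 111 146 167 106  92  89 128 177 173 176]
 [140 117 118 115 143 184 178 128 175 176 170 168 173]]
```

View pics/w1c.png

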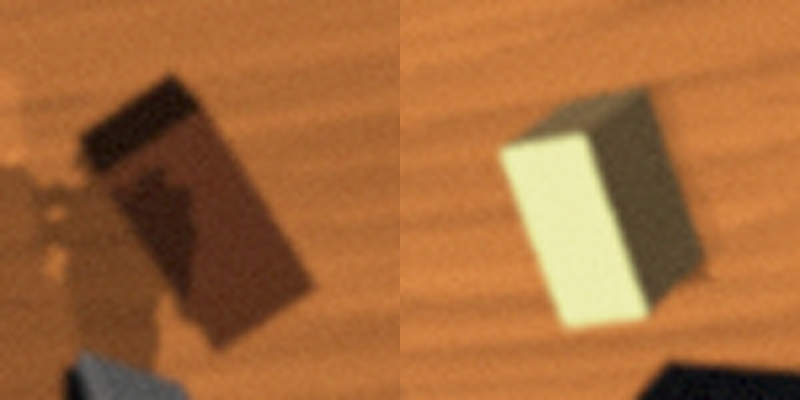

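The crops show the top faces clearly: the dark one's corners are at crop (100,180), (200,113), (313,287), (218,350), and the light one's at (100,150), (185,133), (247,318), (165,327). Next I compute their poses and go to the handle.

Run:
```python
from h import *
c,M=shot("wrist")
for n,o,q in(("dark",(307,175),[(100,180),(200,113),(313,287),(218,350)]),("light",(65,220),[(100,150),(185,133),(247,318),(165,327)])):
    q=np.array(q)*75/400-.4+np.array(o); p=unproj(c,M,q,.045)[:,:2]; print(n,np.round(p,4).tolist(),p.mean(0).round(4))
    e=p[2]-p[1]+p[3]-p[0]; print(np.degrees(np.arctan2(e[1],e[0])),np.linalg.norm(e)/2)
```

```text
dark [[0.4489, -0.1624], [0.463, -0.1911], [0.4095, -0.2181], [0.3956, -0.1898]] [ 0.4293 -0.1904]
-153.05110601813695 0.059977302854261776
light [[0.4425, 0.2339], [0.4442, 0.1988], [0.3811, 0.1989], [0.3804, 0.2325]] [0.4121 0.216 ]
-179.3579458102863 0.06259612630021363
```

Request:
servo_tool --motion '[{"gripper": 0.05,"xyz": [0.0215,-0.0111,0.03],"yaw": 0},{"gripper": 0.05,"xyz": [0.0215,-0.0111,0.04],"yaw": 0},{"gripper": 0.05,"xyz": [0.0215,-0.0111,0.04],"yaw": 0},{"gripper": 0.05,"xyz": [0,0,0.04],"yaw": 0},{"gripper": 0.05,"xyz": [0,0,0.04],"yaw": 0},{"gripper": 0.05,"xyz": [0,0,0.03],"yaw": 0},{"gripper": 0.05,"xyz": [0,0,0.0195],"yaw": 0},{"gripper": 0.02,"xyz": [0,0,0],"yaw": 0},{"gripper": 0.0,"xyz": [0,0,0],"yaw": 0},{"gripper": 0.0,"xyz": [0,0,0],"yaw": 0},{"gripper": 0.0,"xyz": [0,0,0],"yaw": 0}]'

```text
time: 5.3
ee_pos: [0.5691, -0.0773, 0.0666]
tool_rot: [-180.0, -0.1, -8.9]
contact_force: [1.1, 9.9, 4.2]
width: 0.143
grip_force: 6.1
```

Request:
servo_tool --motion '[{"gripper": 0.0,"xyz": [0,-0.005,0],"yaw": 0},{"gripper": 0.0,"xyz": [0,-0.01,0],"yaw": 0},{"gripper": 0.0,"xyz": [0,-0.01,0],"yaw": 0},{"gripper": 0.0,"xyz": [0,-0.01,0],"yaw": 0},{"gripper": 0.0,"xyz": [0,-0.01,0],"yaw": 0},{"gripper": 0.0,"xyz": [0,-0.01,0],"yaw": 0},{"gripper": 0.0,"xyz": [0,-0.01,0],"yaw": 0},{"gripper": 0.0,"xyz": [0,-0.01,0],"yaw": 0},{"gripper": 0.0,"xyz": [0,-0.01,0],"yaw": 0},{"gripper": 0.0,"xyz": [0,-0.01,0],"yaw": 0},{"gripper": 0.0,"xyz": [0,-0.005,0],"yaw": 0},{"gripper": 0.0,"xyz": [0,-0.002,0],"yaw": 0},{"gripper": 0.0,"xyz": [0,0,0],"yaw": 0}]'

```text
time: 6.92
ee_pos: [0.5843, 0.0224, 0.0666]
tool_rot: [179.9, 0.0, -8.9]
contact_force: [-6.0, -5.4, 11.4]
width: 0.128
grip_force: 30.0
```

Request:
servo_tool --motion '[{"gripper": 0.0,"xyz": [0,-0.002,0],"yaw": 0},{"gripper": 0.0,"xyz": [0,-0.002,0],"yaw": 0},{"gripper": 0.0,"xyz": [0,0,0],"yaw": 0}]'

```text
time: 7.3
ee_pos: [0.5849, 0.026, 0.0666]
tool_rot: [179.9, 0.0, -9.0]
contact_force: [-7.1, -8.2, 12.2]
width: 0.124
grip_force: 30.0
```

Request:
servo_tool --motion '[{"gripper": 0.0,"xyz": [0,-0.002,0],"yaw": 0},{"gripper": 0.0,"xyz": [0,-0.002,0],"yaw": 0},{"gripper": 0.0,"xyz": [0,0,0],"yaw": 0}]'

```text
time: 7.68
ee_pos: [0.5855, 0.0299, 0.0666]
tool_rot: [179.9, 0.0, -9.0]
contact_force: [-8.0, -8.7, 12.2]
width: 0.13
grip_force: 30.0
```

Request:
servo_tool --motion '[{"gripper": 0.0,"xyz": [-0.0007,-0.002,0],"yaw": 0},{"gripper": 0.0,"xyz": [0,-0.002,0],"yaw": 0},{"gripper": 0.0,"xyz": [0,0,0],"yaw": 0}]'

```text
time: 8.05
ee_pos: [0.586, 0.034, 0.0666]
tool_rot: [179.9, -0.1, -9.0]
contact_force: [-1.7, -8.1, 8.0]
width: 0.125
grip_force: 30.0
```

Request:
servo_tool --motion '[{"gripper": 0.0,"xyz": [0,-0.002,0],"yaw": 0},{"gripper": 0.0,"xyz": [0,-0.002,0],"yaw": 0},{"gripper": 0.0,"xyz": [0,0,0],"yaw": 0}]'

```text
time: 8.43
ee_pos: [0.5866, 0.0379, 0.0666]
tool_rot: [179.9, -0.0, -9.0]
contact_force: [-2.4, -8.3, 8.8]
width: 0.127
grip_force: 30.0
```

Request:
servo_tool --motion '[{"gripper": 0.0,"xyz": [0,-0.002,0],"yaw": 0},{"gripper": 0.0,"xyz": [0,0,0],"yaw": 0}]'

```text
time: 8.68
ee_pos: [0.5869, 0.0399, 0.0666]
tool_rot: [179.9, -0.0, -9.0]
contact_force: [-1.6, -7.7, 9.5]
width: 0.127
grip_force: 30.0
```

Request:
servo_tool --motion '[{"gripper": 0.0,"xyz": [0,-0.002,0],"yaw": 0},{"gripper": 0.0,"xyz": [0,0,0],"yaw": 0}]'

```text
time: 8.93
ee_pos: [0.5872, 0.042, 0.0666]
tool_rot: [179.9, -0.0, -9.0]
contact_force: [-2.9, -7.8, 8.7]
width: 0.131
grip_force: 30.0
```

Request:
servo_tool --motion '[{"gripper": 0.0,"xyz": [0,-0.002,0],"yaw": 0},{"gripper": 0.0,"xyz": [0,0,0],"yaw": 0}]'

```text
time: 9.18
ee_pos: [0.5876, 0.0441, 0.0666]
tool_rot: [179.9, -0.1, -9.0]
contact_force: [-1.3, -6.2, 8.8]
width: 0.124
grip_force: 30.0
```

Request:
servo_tool --motion '[{"gripper": 0.0,"xyz": [0,-0.002,0],"yaw": 0},{"gripper": 0.0,"xyz": [0,0,0],"yaw": 0}]'

```text
time: 9.43
ee_pos: [0.5879, 0.046, 0.0666]
tool_rot: [179.9, -0.0, -9.0]
contact_force: [-2.4, -7.5, 8.7]
width: 0.125
grip_force: 30.0
```

Request:
servo_tool --motion '[{"gripper": 0.0,"xyz": [0,-0.002,0],"yaw": 0},{"gripper": 0.0,"xyz": [0,0,0],"yaw": 0}]'

```text
time: 9.68
ee_pos: [0.5881, 0.048, 0.0666]
tool_rot: [179.9, -0.0, -9.0]
contact_force: [-2.3, -8.3, 8.8]
width: 0.124
grip_force: 30.0
```

Request:
servo_tool --motion '[{"gripper": 0.0,"xyz": [0,-0.002,0],"yaw": 0},{"gripper": 0.0,"xyz": [0,0,0],"yaw": 0}]'

```text
time: 9.93
ee_pos: [0.5884, 0.0492, 0.0666]
tool_rot: [179.9, -0.0, -9.0]
contact_force: [-4.4, -11.8, 10.2]
width: 0.13
grip_force: 30.0
```

Request:
servo_tool --motion '[{"gripper": 0.0,"xyz": [0,-0.002,0],"yaw": 0},{"gripper": 0.0,"xyz": [0,0,0],"yaw": 0}]'

```text
time: 10.18
ee_pos: [0.5884, 0.0493, 0.0666]
tool_rot: [179.7, -0.0, -9.1]
contact_force: [-6.8, -20.2, 14.2]
width: 0.128
grip_force: 30.0
```

Request:
servo_tool --motion '[{"gripper": 0.0,"xyz": [0,0.002,0],"yaw": 0},{"gripper": 0.0,"xyz": [0,0.002,0],"yaw": 0},{"gripper": 0.0,"xyz": [0,0.002,0],"yaw": 0},{"gripper": 0.0,"xyz": [0,0.001,0],"yaw": 0},{"gripper": 0.0,"xyz": [0,0,0],"yaw": 0}]'

```text
time: 10.8
ee_pos: [0.5877, 0.0451, 0.0666]
tool_rot: [179.9, -0.0, -9.0]
contact_force: [-1.8, -6.7, 8.3]
width: 0.131
grip_force: 30.0
```

Request:
servo_tool --motion '[{"gripper": 0.0,"xyz": [0,0.001,0],"yaw": 0},{"gripper": 0.0,"xyz": [0,0.001,0],"yaw": 0},{"gripper": 0.0,"xyz": [0,0,0],"yaw": 0}]'

```text
time: 11.18
ee_pos: [0.5877, 0.0448, 0.0666]
tool_rot: [-180.0, -0.1, -8.9]
contact_force: [0.4, 1.0, 7.2]
width: 0.125
grip_force: 30.0
```

Request:
servo_tool --motion '[{"gripper": 0.05,"xyz": [0,0,0],"yaw": 0},{"gripper": 0.05,"xyz": [0,0,0],"yaw": 0},{"gripper": 0.05,"xyz": [0,0,0],"yaw": 0},{"gripper": 0.05,"xyz": [0,0,-0.03],"yaw": 0},{"gripper": 0.05,"xyz": [0,0,-0.05],"yaw": 0},{"gripper": 0.06,"xyz": [-0.02,0.043,0],"yaw": 0},{"gripper": 0.06,"xyz": [-0.02,0.043,0],"yaw": 0},{"gripper": 0.06,"xyz": [-0.02,0.043,0],"yaw": 0},{"gripper": 0.06,"xyz": [-0.02,0.043,0],"yaw": 0},{"gripper": 0.06,"xyz": [-0.02,0.043,0],"yaw": 0},{"gripper": 0.06,"xyz": [-0.02,0.042,0],"yaw": 0},{"gripper": 0.06,"xyz": [0,0,0],"yaw": -9},{"gripper": 0.06,"xyz": [0,0,0],"yaw": -9},{"gripper": 0.06,"xyz": [0,0,0],"yaw": -9},{"gripper": 0.06,"xyz": [0,0,0],"yaw": -9},{"gripper": 0.06,"xyz": [0,0,0],"yaw": 0}]'

```text
time: 13.18
ee_pos: [0.4286, -0.191, 0.1459]
tool_rot: [-180.0, 0.0, 27.0]
contact_force: [-0.1, 0.3, -0.7]
width: 0.634
grip_force: 0.0
```

Run:
```python
from h import *
s=status.state(); print(s["time"],s["joints"],s["ee_pos"],s["tool_rot"])
c,M=shot("wrist","w2")
find("wrist",M,["keeper","follower_grip","catch_pad","dark_center"])
```

```text
13.175 [ 41.28970183  13.60842429 -23.6977041  116.72276627   6.98086495
  50.99952569 -49.18229533] [ 0.42859802 -0.1910323   0.14589907] [-1.79986854e+02  3.99188865e-03  2.70386296e+01]
wrist keeper [ 0.5541 -0.1449  0.077 ] 0.57
wrist catch_pad [ 0.5739 -0.0404  0.0024] 0.53
wrist dark_center [ 0.4294 -0.1907  0.0226] 0.94
wrist dark_center [ 0.3156 -0.2249  0.0328] 0.73
```

View pics/w2.png

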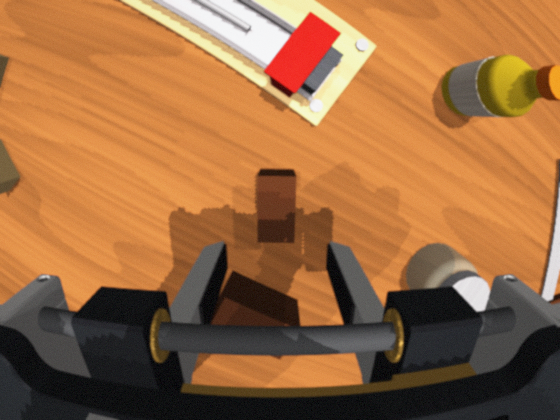

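The dark blank sits square between the fingers at (276,206), and the keeper is at (305,55). I'll descend and grip it.

Request:
servo_tool --motion '[{"gripper": 0.06,"xyz": [0.001,0,0.04],"yaw": 0},{"gripper": 0.06,"xyz": [0,0,0.04],"yaw": 0},{"gripper": 0.06,"xyz": [0,0,0.03],"yaw": 0},{"gripper": 0.06,"xyz": [0,0,0.0135],"yaw": 0},{"gripper": 0.03,"xyz": [0,0,0],"yaw": 0},{"gripper": 0.02,"xyz": [0,0,0],"yaw": 0},{"gripper": 0.02,"xyz": [0,0,0],"yaw": 0},{"gripper": 0.02,"xyz": [0,0,0],"yaw": 0},{"gripper": 0.02,"xyz": [0,0,0],"yaw": 0}]'

```text
time: 14.55
ee_pos: [0.4301, -0.1908, 0.0234]
tool_rot: [179.9, -0.0, 27.1]
contact_force: [-1.6, 0.8, 8.6]
width: 0.363
grip_force: 30.0
```

Request:
servo_tool --motion '[{"gripper": 0.02,"xyz": [0,0,-0.045],"yaw": 0},{"gripper": 0.02,"xyz": [0,0,-0.0625],"yaw": 0},{"gripper": 0.02,"xyz": [0.033,-0.0044,0],"yaw": -9},{"gripper": 0.02,"xyz": [0,0,0],"yaw": -9},{"gripper": 0.02,"xyz": [0,0,0],"yaw": -9},{"gripper": 0.02,"xyz": [0,0,0],"yaw": -9},{"gripper": 0.02,"xyz": [0,0,0],"yaw": -9},{"gripper": 0.02,"xyz": [0,0,0],"yaw": -9},{"gripper": 0.02,"xyz": [0.023,0.023,0],"yaw": 0},{"gripper": 0.02,"xyz": [0.023,0.023,0],"yaw": 0},{"gripper": 0.02,"xyz": [0.023,0.023,0],"yaw": 0},{"gripper": 0.02,"xyz": [0.02,0.023,0],"yaw": 0},{"gripper": 0.02,"xyz": [0,0,0],"yaw": 0}]'

```text
time: 16.18
ee_pos: [0.5629, -0.0963, 0.1302]
tool_rot: [180.0, -0.1, 81.2]
contact_force: [-0.6, 0.3, -0.9]
width: 0.36
grip_force: 30.0
```

Run:
```python
from h import *
s=status.state(); print(s["time"],s["joints"],s["ee_pos"],s["tool_rot"],s["width"])
c,M=shot("wrist","w3")
for q in blobs(c,(0,180,80),(6,255,255),(0,0,560,420),60): print("red",q.min(0),q.max(0),rect(c,M,q,.075),rect(c,M,q,.098))
find("wrist",M,["keeper","follower_grip","catch_pad","feeder"])
```

```text
16.175 [ 33.58607423  26.99385736 -34.48117398 103.43820938  18.1904424
  55.12989216 -17.29418967] [ 0.56286913 -0.096256    0.13021437] [ 1.79963413e+02 -5.44513838e-02  8.12138826e+01] 0.36032687280630765
red [257  19] [301  36] (array([588.2,  49.9]), array([13.5, 31.6]), 81.8) (array([586.9,  43.1]), array([12.1, 28.5]), 81.8)
wrist follower_grip [0.5872 0.0437 0.0846] 0.55
wrist feeder [ 0.5757 -0.0419 -0.003 ] 0.62
```

View pics/w3.png

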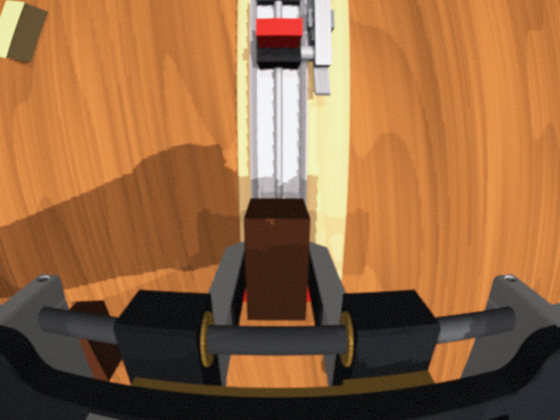

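The blank hangs over the track at (277,260), and the follower is held back with its handle at (279,30). The catch tip is at (322,93), clear of the drop spot. I'll check the track centre line numerically.

Run:
```python
from h import *
im=cv2.imread('pics/w3.png'); 
for y in (110,140,170): print(y,im[y-3:y+4,236:322].mean((0,2)).astype(int).tolist())
K=eyes.capture("wrist"); M=tool()@np.array(K["hand_eye"])
T=tool(); 
cv2.imwrite('pics/w3c.png',cv2.resize(im[90:200,225:355],(780,660))[:600])
for z in(.012,.02,.036): print(z,[(T[:3,:3].T@(p-T[:3,3])).round(4)[:2].tolist() for p in unproj(K,M,[(250,110),(306,110),(250,170),(306,170)],z)])
```

```text
110 [137, 178, 208, 218, 220, 220, 220, 221, 221, 216, 200, 178, 170, 183, 198, 199, 188, 183, 182, 182, 195, 226, 240, 244, 244, 244, 244, 244, 244, 244, 244, 244, 244, 244, 243, 243, 236, 206, 167, 164, 189, 216, 232, 232, 216, 196, 206, 232, 241, 244, 244, 244, 244, 244, 244, 244, 244, 244, 244, 243, 240, 230, 208, 176, 150, 149, 160, 161, 167, 185, 210, 221, 221, 221, 221, 222, 223, 224, 223, 221, 219, 215, 214, 214, 215, 216]
140 [144, 166, 201, 217, 221, 221, 221, 221, 220, 218, 211, 193, 177, 180, 194, 198, 191, 183, 182, 179, 189, 221, 239, 244, 244, 245, 244, 244, 244, 244, 244, 244, 244, 244, 244, 244, 238, 211, 168, 161, 187, 214, 232, 232, 215, 197, 207, 234, 243, 244, 244, 244, 244, 244, 244, 245, 244, 244, 244, 242, 237, 222, 199, 171, 151, 152, 159, 162, 169, 191, 213, 221, 220, 222, 222, 224, 225, 225, 224, 222, 219, 215, 215, 215, 216, 216]
170 [129, 141, 181, 210, 218, 220, 221, 220, 219, 219, 217, 205, 185, 176, 188, 200, 195, 188, 182, 181, 181, 201, 234, 243, 244, 244, 244, 244, 244, 244, 244, 244, 244, 244, 244, 243, 237, 213, 171, 161, 184, 211, 229, 230, 215, 196, 207, 235, 243, 245, 245, 244, 244, 244, 244, 245, 244, 244, 244, 240, 229, 208, 185, 162, 148, 154, 162, 163, 175, 200, 218, 221, 219, 221, 222, 224, 224, 225, 225, 225, 224, 223, 221, 218, 217, 217]
0.012 [[0.0892, -0.0231], [0.0892, 0.0274], [0.0339, -0.0237], [0.0339, 0.0281]]
0.02 [[0.0889, -0.0225], [0.0889, 0.0267], [0.0351, -0.023], [0.0351, 0.0273]]
0.036 [[0.0883, -0.0212], [0.0883, 0.0253], [0.0375, -0.0217], [0.0375, 0.0259]]
```

View pics/w3c.png

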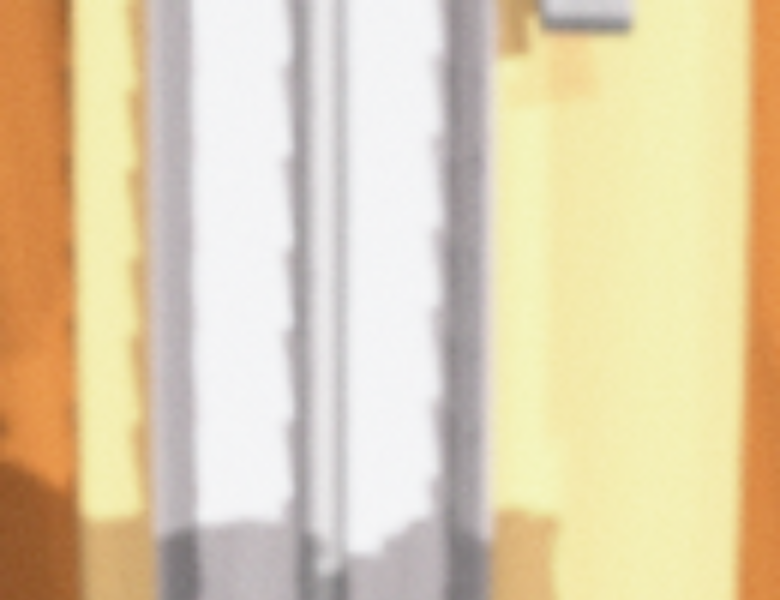

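Rib, lips and handle all put the track's centre 2.3 mm to the tool's +y, with the yaw right. I'll shift by that and lower in two stages.

Request:
servo_tool --motion '[{"gripper": 0.02,"xyz": [-0.002,0.0023,0.02],"yaw": 0},{"gripper": 0.02,"xyz": [0,0,0.035],"yaw": 0},{"gripper": 0.02,"xyz": [0,0,0.01],"yaw": 0},{"gripper": 0.02,"xyz": [0,0,0.005],"yaw": 0},{"gripper": 0.02,"xyz": [0,0,0.004],"yaw": 0},{"gripper": 0.02,"xyz": [0,0,0],"yaw": 0}]'

```text
time: 17.23
ee_pos: [0.5638, -0.1003, 0.0562]
tool_rot: [180.0, 0.0, 81.1]
contact_force: [0.8, -0.2, -1.0]
width: 0.357
grip_force: 30.0
```

Request:
servo_tool --motion '[{"gripper": 0.02,"xyz": [0,0,0.003],"yaw": 0},{"gripper": 0.02,"xyz": [0,0,0.003],"yaw": 0},{"gripper": 0.02,"xyz": [0,0,0.003],"yaw": 0},{"gripper": 0.02,"xyz": [0,0,0],"yaw": 0}]'

```text
time: 17.73
ee_pos: [0.5637, -0.1003, 0.047]
tool_rot: [180.0, 0.0, 81.1]
contact_force: [-1.6, -0.7, 2.3]
width: 0.359
grip_force: 30.0
```

Request:
servo_tool --motion '[{"gripper": 0.02,"xyz": [0,0.0005,0.002],"yaw": 0},{"gripper": 0.02,"xyz": [0,0,0.002],"yaw": 0},{"gripper": 0.02,"xyz": [0,0,0],"yaw": 0}]'

```text
time: 18.1
ee_pos: [0.5638, -0.1016, 0.0436]
tool_rot: [-180.0, 0.1, 81.0]
contact_force: [-8.9, -6.6, 18.9]
width: 0.357
grip_force: 30.0
```

Request:
servo_tool --motion '[{"gripper": 0.045,"xyz": [0,0,-0.001],"yaw": 0},{"gripper": 0.045,"xyz": [0,0,0],"yaw": 0},{"gripper": 0.045,"xyz": [0,0,0],"yaw": 0},{"gripper": 0.045,"xyz": [0,0,-0.03],"yaw": 0},{"gripper": 0.045,"xyz": [0,0,-0.05],"yaw": 0},{"gripper": 0.06,"xyz": [0.036,-0.025,-0.025],"yaw": 0},{"gripper": 0.06,"xyz": [0.036,-0.025,0],"yaw": 0},{"gripper": 0.06,"xyz": [0.036,-0.025,0],"yaw": 0},{"gripper": 0.06,"xyz": [0.036,-0.025,0],"yaw": 0},{"gripper": 0.06,"xyz": [0.036,-0.025,0],"yaw": 0},{"gripper": 0.06,"xyz": [0.036,-0.025,0],"yaw": 0},{"gripper": 0.06,"xyz": [0.037,-0.025,0],"yaw": 0},{"gripper": 0.06,"xyz": [0.037,-0.0245,0],"yaw": 0}]'

```text
time: 19.73
ee_pos: [0.4111, 0.2183, 0.149]
tool_rot: [180.0, -0.0, 81.1]
contact_force: [0.2, -0.4, 0.0]
width: 0.637
grip_force: 0.0
```

Request:
servo_tool --motion '[{"gripper": 0.06,"xyz": [0,0,0],"yaw": 10},{"gripper": 0.06,"xyz": [0,0,0],"yaw": 10},{"gripper": 0.06,"xyz": [0,0,0],"yaw": 10},{"gripper": 0.06,"xyz": [0,0,0],"yaw": 10},{"gripper": 0.06,"xyz": [0,0,0],"yaw": 10},{"gripper": 0.06,"xyz": [0,0,0],"yaw": 10},{"gripper": 0.06,"xyz": [0,0,0],"yaw": 10},{"gripper": 0.06,"xyz": [0,0,0],"yaw": 10},{"gripper": 0.06,"xyz": [0,0,0],"yaw": 0}]'

```text
time: 20.85
ee_pos: [0.4118, 0.2172, 0.149]
tool_rot: [180.0, -0.0, 1.2]
contact_force: [-0.4, -0.1, 0.4]
width: 0.639
grip_force: 0.0
```

Run:
```python
from h import *
s=status.state(); print(s["time"],s["joints"],s["ee_pos"],s["tool_rot"],s["width"])
c,M=shot("wrist","w4"); T=tool()
for q in blobs(c,(18,30,180),(35,130,255),(200,130,350,290),60): print("light",q.min(0),q.max(0),rect(c,M,q,.045))
find("wrist",M,["light_center","dark_center"])
shot("side","s4")
a=cv2.imread('pics/s4.png')[130:280,150:320]; b=cv2.imread('pics/w4.png')
cv2.imwrite('pics/m4.png',np.hstack([cv2.resize(a,(380,336)),cv2.resize(b,(420,336))[:,:]]))
```

```text
20.85 [  -3.86431667   13.84144959  -31.23934512  116.84182564    9.11130696
   51.61558372 -128.88100359] [0.41181231 0.21723969 0.14896566] [ 1.79997781e+02 -2.48594350e-03  1.16598243e+00] 0.6392271701617561
light [258 176] [296 241] (array([412.8, 216.3]), array([61.1, 34.6]), 1.2)
wrist light_center [0.3114 0.1556 0.0192] 0.88
wrist light_center [0.4133 0.2106 0.0198] 0.57
wrist dark_center [ 0.564  -0.1054  0.0436] 0.95
```

View pics/m4.png

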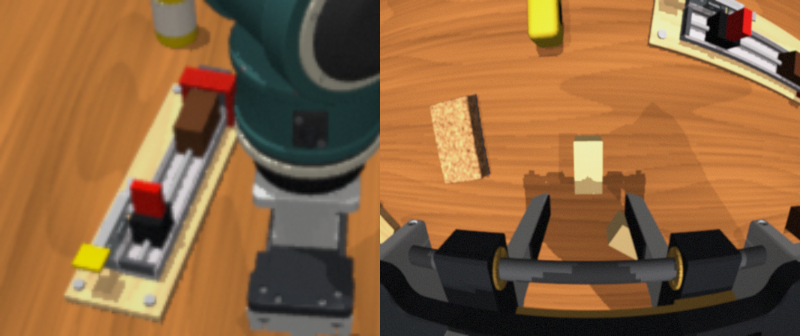

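The dark blank stands in the track by the keeper at (195,120), and the follower is still caught. The light blank is centred between the fingers at (588,165).

Request:
servo_tool --motion '[{"gripper": 0.06,"xyz": [0.001,0.001,0.04],"yaw": 0},{"gripper": 0.06,"xyz": [0,0,0.04],"yaw": 0},{"gripper": 0.06,"xyz": [0,0,0.03],"yaw": 0},{"gripper": 0.06,"xyz": [0,0,0.0155],"yaw": 0},{"gripper": 0.03,"xyz": [0,0,0],"yaw": 0},{"gripper": 0.02,"xyz": [0,0,0],"yaw": 0},{"gripper": 0.02,"xyz": [0,0,0],"yaw": 0},{"gripper": 0.02,"xyz": [0,0,0],"yaw": 0},{"gripper": 0.02,"xyz": [0,0,0],"yaw": 0},{"gripper": 0.02,"xyz": [0,0,-0.05],"yaw": 0},{"gripper": 0.02,"xyz": [0,0,-0.06],"yaw": 0},{"gripper": 0.02,"xyz": [0,0,0],"yaw": 0}]'

```text
time: 22.55
ee_pos: [0.415, 0.2171, 0.1376]
tool_rot: [-179.9, -0.4, 1.1]
contact_force: [-0.5, -0.5, -2.4]
width: 0.356
grip_force: 30.0
```

Request:
servo_tool --motion '[{"gripper": 0.02,"xyz": [0.0259,0.0416,-0.01],"yaw": 0},{"gripper": 0.02,"xyz": [0.0259,0.0416,0],"yaw": 0},{"gripper": 0.02,"xyz": [0.0259,0.0416,0],"yaw": 0},{"gripper": 0.02,"xyz": [0.0259,0.0416,0],"yaw": 0},{"gripper": 0.02,"xyz": [0.0259,0.0416,0],"yaw": 0},{"gripper": 0.02,"xyz": [0.0259,0.0416,0],"yaw": 0},{"gripper": 0.02,"xyz": [0,0,0],"yaw": -10},{"gripper": 0.02,"xyz": [0,0,0],"yaw": -10},{"gripper": 0.02,"xyz": [0,0,0],"yaw": -10},{"gripper": 0.02,"xyz": [0,0,0],"yaw": -10},{"gripper": 0.02,"xyz": [0,0,0],"yaw": -10},{"gripper": 0.02,"xyz": [0,0,0],"yaw": -10},{"gripper": 0.02,"xyz": [0,0,0],"yaw": -10},{"gripper": 0.02,"xyz": [0,0,0],"yaw": -10},{"gripper": 0.02,"xyz": [0,0,0],"yaw": 0},{"gripper": 0.02,"xyz": [0,0,0],"yaw": 0}]'

```text
time: 24.55
ee_pos: [0.5729, -0.0306, 0.1431]
tool_rot: [-180.0, -0.0, 80.9]
contact_force: [-0.0, 0.5, -0.3]
width: 0.358
grip_force: 30.0
```

Run:
```python
from h import *
s=status.state(); print(s["time"],s["ee_pos"],s["tool_rot"],s["width"])
c,M=shot("wrist","w5"); T=tool()
loc=lambda x,y,z:((np.linalg.inv(T)@[x/1e3,y/1e3,z,1])[:2]*1e3).round(1)
for q in blobs(c,(0,180,80),(6,255,255),(0,0,560,200),60):
    r=rect(c,M,q,.098); print("red",q.min(0),q.max(0),r,loc(*r[0],.098))
im=c["image"]
for y in (130,150,170): print(y,im[y-3:y+4,236:322].mean((0,2)).astype(int).tolist())
for z in(.02,.036): print(z,[loc(*(p[:2]*1e3),z) for p in unproj(c,M,[(250,150),(306,150)],z)])
find("wrist",M,["follower_grip","light_center","dark_center","catch_pad"])
```

```text
24.55 [ 0.57286253 -0.03056428  0.14311205] [-1.79968711e+02 -2.36052915e-03  8.08527783e+01] 0.3579552745750067
red [258 116] [299 133] (array([587.1,  44.5]), array([11.8, 28. ]), 80.9) [76.3  2.1]
130 [131, 130, 144, 183, 206, 213, 213, 212, 200, 188, 183, 178, 173, 165, 163, 160, 146, 129, 119, 119, 123, 124, 119, 115, 115, 116, 115, 113, 115, 112, 114, 115, 115, 113, 116, 113, 113, 114, 113, 114, 114, 115, 115, 114, 115, 114, 115, 114, 115, 116, 115, 116, 115, 115, 114, 115, 112, 114, 112, 114, 114, 114, 116, 132, 169, 199, 212, 213, 214, 214, 214, 212, 212, 202, 176, 146, 129, 170, 229, 239, 239, 238, 237, 236, 236, 237]
150 [113, 111, 118, 156, 196, 211, 215, 217, 216, 215, 214, 204, 182, 166, 167, 182, 190, 185, 178, 175, 171, 183, 219, 235, 237, 235, 235, 235, 236, 237, 238, 237, 238, 238, 238, 231, 209, 177, 153, 151, 173, 200, 218, 219, 199, 182, 200, 230, 237, 238, 236, 235, 235, 236, 236, 236, 237, 237, 238, 235, 221, 186, 153, 140, 148, 153, 154, 164, 185, 192, 180, 165, 155, 145, 140, 146, 174, 195, 204, 207, 205, 202, 202, 201, 200, 196]
170 [113, 107, 99, 122, 175, 207, 214, 215, 214, 213, 214, 215, 209, 191, 172, 175, 188, 188, 180, 177, 175, 176, 194, 226, 237, 238, 239, 240, 239, 240, 240, 239, 239, 239, 240, 238, 231, 214, 177, 154, 171, 198, 217, 223, 206, 190, 203, 233, 240, 240, 240, 240, 240, 240, 240, 240, 240, 240, 238, 235, 218, 189, 159, 141, 149, 154, 158, 169, 189, 199, 197, 193, 193, 189, 183, 174, 171, 184, 198, 204, 201, 198, 195, 198, 198, 198]
0.02 [array([ 52. , -23.9]), array([51.9, 28.2])]
0.036 [array([ 53.3, -22.6]), array([53.3, 26.7])]
wrist follower_grip [0.5883 0.0454 0.0868] 0.64
wrist light_center [0.3114 0.1528 0.0185] 0.88
wrist light_center [ 0.5755 -0.0353  0.1381] 0.65
wrist dark_center [ 0.3135 -0.2225  0.0285] 0.81
wrist catch_pad [0.6338 0.1106 0.0635] 0.89
wrist catch_pad [ 0.5792 -0.0413 -0.002 ] 0.73
```

View pics/w5.png

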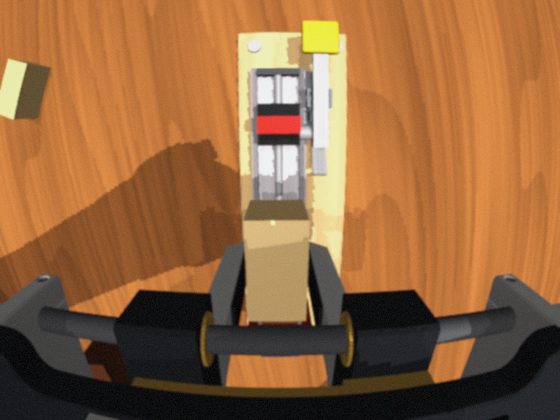

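Request:
servo_tool --motion '[{"gripper": 0.02,"xyz": [0.004,0.0022,0.02],"yaw": 0},{"gripper": 0.02,"xyz": [0,0,0.035],"yaw": 0},{"gripper": 0.02,"xyz": [0,0,0.015],"yaw": 0},{"gripper": 0.02,"xyz": [0,0,0.007],"yaw": 0},{"gripper": 0.02,"xyz": [0,0,0],"yaw": 0}]'

```text
time: 25.42
ee_pos: [0.576, -0.0267, 0.0665]
tool_rot: [-180.0, -0.0, 81.1]
contact_force: [-0.1, 0.1, -1.1]
width: 0.36
grip_force: 30.0
```

Request:
servo_tool --motion '[{"gripper": 0.02,"xyz": [0,0,0.003],"yaw": 0},{"gripper": 0.02,"xyz": [0,0,0.003],"yaw": 0},{"gripper": 0.02,"xyz": [0,0,0.003],"yaw": 0},{"gripper": 0.02,"xyz": [0,0,0.003],"yaw": 0},{"gripper": 0.02,"xyz": [0,0,0],"yaw": 0}]'

```text
time: 26.05
ee_pos: [0.5757, -0.0269, 0.0542]
tool_rot: [-180.0, -0.0, 81.1]
contact_force: [-0.0, 0.1, -1.1]
width: 0.363
grip_force: 30.0
```

Request:
servo_tool --motion '[{"gripper": 0.02,"xyz": [0,0,0.003],"yaw": 0},{"gripper": 0.02,"xyz": [0,0,0.002],"yaw": 0},{"gripper": 0.02,"xyz": [0,0,0.002],"yaw": 0},{"gripper": 0.02,"xyz": [0,0,0],"yaw": 0}]'

```text
time: 26.55
ee_pos: [0.5758, -0.0268, 0.0473]
tool_rot: [-180.0, -0.0, 81.1]
contact_force: [-0.1, -1.0, -0.9]
width: 0.359
grip_force: 30.0
```

Request:
servo_tool --motion '[{"gripper": 0.02,"xyz": [0,0,0.002],"yaw": 0},{"gripper": 0.02,"xyz": [0,0,0.0015],"yaw": 0},{"gripper": 0.02,"xyz": [0,0,0],"yaw": 0}]'

```text
time: 26.92
ee_pos: [0.5759, -0.0269, 0.0444]
tool_rot: [180.0, 0.0, 81.1]
contact_force: [-5.1, -0.6, 11.6]
width: 0.357
grip_force: 30.0
```

Request:
servo_tool --motion '[{"gripper": 0.045,"xyz": [0,0,-0.001],"yaw": 0},{"gripper": 0.045,"xyz": [0,0,0],"yaw": 0},{"gripper": 0.045,"xyz": [0,0,0],"yaw": 0},{"gripper": 0.045,"xyz": [0,0,-0.03],"yaw": 0},{"gripper": 0.045,"xyz": [0,0,-0.05],"yaw": 0},{"gripper": 0.0,"xyz": [0.048,0.012,-0.02],"yaw": 0},{"gripper": 0.0,"xyz": [0.048,0.012,0],"yaw": 0},{"gripper": 0.0,"xyz": [0.048,0.011,0],"yaw": 0},{"gripper": 0.0,"xyz": [0,0,0],"yaw": 0},{"gripper": 0.0,"xyz": [0,0,0],"yaw": 0}]'

```text
time: 28.18
ee_pos: [0.6326, 0.1095, 0.1446]
tool_rot: [-180.0, 0.0, 81.1]
contact_force: [-0.1, -0.1, 0.7]
width: 0.012
grip_force: 0.0
```

Run:
```python
from h import *
s=status.state(); print(s["time"],s["ee_pos"],s["tool_rot"],s["width"],s["contact_force"])
for cam in("scene","side"):
    c,M=shot(cam,cam+"6"); find(cam,M,["light_center","dark_center","follower_grip","catch_pad"])
a=cv2.imread('pics/side6.png')[130:280,150:320];b=cv2.imread('pics/scene6.png')[200:310,200:400]
cv2.imwrite('pics/m6.png',np.hstack([cv2.resize(a,(400,353),interpolation=2),cv2.resize(b,(400,353),interpolation=2)]))
```

```text
28.175 [0.63256239 0.10949199 0.14460157] [-1.79972314e+02  2.64647873e-02  8.10937614e+01] 0.011511741608779234 [-0.11850578 -0.05229709  0.72572072]
scene light_center [ 0.5792 -0.029   0.0472] 0.94
scene light_center [0.3154 0.1541 0.024 ] 0.87
scene dark_center [ 0.3129 -0.2265  0.0346] 0.88
scene dark_center [ 0.5616 -0.1018  0.0431] 0.81
scene dark_center [0.6349 0.1092 0.0631] 0.26
scene follower_grip [0.5898 0.0416 0.0854] 0.72
scene catch_pad [0.6328 0.1067 0.0639] 0.57
side light_center [0.3116 0.1523 0.0219] 0.96
side light_center [ 0.5769 -0.0286  0.0421] 0.77
side dark_center [ 0.311  -0.2269  0.0322] 0.91
side dark_center [ 0.5622 -0.1031  0.0489] 0.73
side dark_center [ 0.5772 -0.027   0.0403] 0.7
side follower_grip [0.5834 0.0522 0.0879] 0.96
side follower_grip [ 0.5721 -0.04    0.0024] 0.58
side catch_pad [0.6308 0.109  0.0688] 0.78
```

View pics/m6.png

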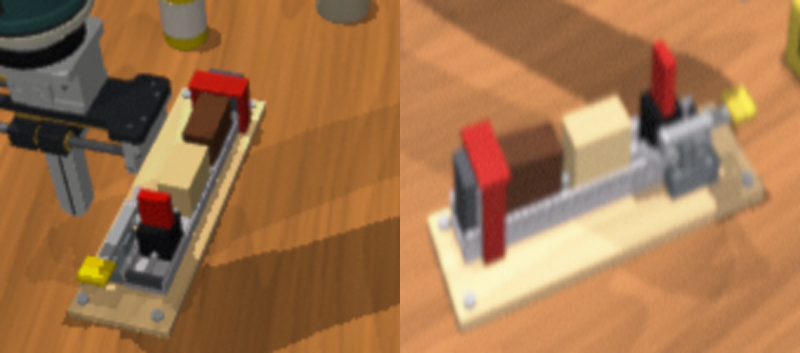

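Both blanks stand in line in the track: dark by the keeper at (535,165), light behind it at (598,140). The follower is still caught at (660,100). Now I'll press the pad.

Request:
servo_tool --motion '[{"gripper": 0.0,"xyz": [0,0,0.04],"yaw": 0},{"gripper": 0.0,"xyz": [0,0,0.03],"yaw": 0},{"gripper": 0.0,"xyz": [0,0,0.006],"yaw": 0},{"gripper": 0.0,"xyz": [0,0,0.005],"yaw": 0},{"gripper": 0.0,"xyz": [0,0,0.005],"yaw": 0},{"gripper": 0.0,"xyz": [0,0,0.005],"yaw": 0},{"gripper": 0.0,"xyz": [0,0,0.004],"yaw": 0},{"gripper": 0.0,"xyz": [0,0,0],"yaw": 0},{"gripper": 0.0,"xyz": [0,0,0],"yaw": 0}]'

```text
time: 29.8
ee_pos: [0.633, 0.11, 0.0504]
tool_rot: [180.0, -0.0, 81.1]
contact_force: [0.9, 1.4, 2.1]
width: 0.004
grip_force: 1.0
```

Run:
```python
from h import *
for cam in("scene","side"):
    c,M=shot(cam,cam+"7"); find(cam,M,["light_center","dark_center","follower_grip"])
```

```text
scene light_center [ 0.5729 -0.0493  0.0449] 0.82
scene light_center [0.3132 0.1517 0.0252] 0.63
scene dark_center [ 0.3129 -0.2265  0.032 ] 0.73
scene dark_center [ 0.5593 -0.1081  0.0439] 0.6
scene follower_grip [5.828e-01 2.000e-04 8.660e-02] 0.62
side light_center [ 0.5688 -0.0681  0.0468] 0.83
side light_center [0.3086 0.1462 0.0222] 0.81
side dark_center [ 0.3086 -0.2252  0.0291] 0.83
side dark_center [0.4359 0.4048 0.0006] 0.62
side dark_center [ 0.5589 -0.1304  0.0458] 0.55
side follower_grip [ 0.5747 -0.0154  0.0881] 0.73
```

It tripped and the follower is closing. I'll lift off and let it settle.

Request:
servo_tool --motion '[{"gripper": 0.0,"xyz": [0,0,-0.03],"yaw": 0},{"gripper": 0.0,"xyz": [0,0,-0.04],"yaw": 0},{"gripper": 0.0,"xyz": [0,0,-0.04],"yaw": 0},{"gripper": 0.0,"xyz": [0,0,0],"yaw": 0},{"gripper": 0.0,"xyz": [0,0,0],"yaw": 0},{"gripper": 0.0,"xyz": [0,0,0],"yaw": 0},{"gripper": 0.0,"xyz": [0,0,0],"yaw": 0},{"gripper": 0.0,"xyz": [0,0,0],"yaw": 0},{"gripper": 0.0,"xyz": [0,0,0],"yaw": 0},{"gripper": 0.0,"xyz": [0,0,0],"yaw": 0},{"gripper": 0.0,"xyz": [0,0,0],"yaw": 0},{"gripper": 0.0,"xyz": [0,0,0],"yaw": 0}]'

```text
time: 31.7
ee_pos: [0.6327, 0.11, 0.1599]
tool_rot: [-180.0, -0.0, 81.1]
contact_force: [0.2, 1.0, 0.5]
width: 0.006
grip_force: 0.0
```

Run:
```python
from h import *
s=status.state(); print(s["time"],s["ee_pos"])
for cam in("scene","side"):
    c,M=shot(cam,cam+"8"); find(cam,M,["light_center","dark_center","follower_grip"])
    R_=np.linalg.inv(M); K=np.array(c["intrinsics"])
    b=(230,215,340,290) if cam=="scene" else (200,145,270,220)
    for q in blobs(c,(0,180,80),(6,255,255),b,15): print(q.min(0),q.max(0))
```

```text
31.7 [0.63272473 0.10997262 0.1599356 ]
scene light_center [0.312 0.154 0.021] 0.8
scene light_center [ 0.5733 -0.0696  0.0483] 0.78
scene light_center [ 0.5723 -0.0372  0.0023] 0.19
scene dark_center [ 0.308  -0.2258  0.0319] 0.85
scene dark_center [ 0.5573 -0.1314  0.0477] 0.84
[231 238] [255 280]
[296 219] [307 243]
side light_center [0.3074 0.1499 0.0231] 0.9
side light_center [ 0.5717 -0.0691  0.0445] 0.85
side dark_center [ 0.3089 -0.2261  0.0266] 0.71
side dark_center [ 0.5608 -0.1333  0.0455] 0.7
side follower_grip [ 0.5735 -0.0149  0.0865] 0.71
[219 190] [232 205]
[230 160] [254 185]
```

```bash
python3 -c "
from h import *
print(workorder.sign_off())"
```

```text
the job is handed in; nothing more can be done
None
```

The feeder is reloaded and the job is handed in at about 32 s: both blanks read as up against the front stop with the follower closed behind them, going by the camera networks (good to about 4 mm); the handed-in result returned no verdict.

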